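# Serve a walnut from the lever dispenser, turned handle end-on

### The arm

A 6-joint arm with a two-finger parallel gripper is mounted at the origin on a cart in front of the work surface, level with it; the furniture and walls round the work are solid. World frame = base frame: x ahead of the robot, y to its left, z up, the work surface at z = 0. Lengths are in m, angles in rad, forces in N, time in s.
With the tool pointing down it reaches from about 0.375 to 0.9 m from the base axis. Payload 3.1 kg.
Tool frame: the origin (TCP) lies midway between the tips of the shut fingers; the grasp point (between the pads) lies behind it (arm.grip_point_offset is the z of the grasp point in the tool frame, in m); z points along the fingers, y is the direction in which the jaws open and shut (so a half turn about z gives the same grasp; the last joint's range is limited). The gripper opens to 87 mm and grips with 3 to 60 N. Pads are 19 mm wide; open, the fingers measure 117 mm over their backs; the gripper's body (75 mm by 190 mm) begins 51 mm behind the grasp point.
Start: joints at [0.974, 0.527, 1.433, -0, 1.181, -0.178], TCP at [0.254, 0.571, 0.202] pointing down, gripper open.
Joint ranges: [-3.08, 3.08], [-0.75, 2.2], [0.22, 2.44], [-1.43, 4.57], [0, 2.65], [-2.85, 2.85]. Speed limits (rad/s): [2.79, 2.79, 3.14, 3.14, 3.14, 3.14].

### API

Orientations are given as a 3x3 rotation matrix whose columns are the frame's x, y, z axes.
In Python, from station import status, optics, ticket, arm gives the robot as it stands.
- The arm moves only by the tool send_rows, never from a script. Its argument "plan" is a list of rows, each a list of 3 entries, a list of its own where there are three numbers: the shift along the tool's x, y, z in m, then the turn about the tool's z in degrees, then the opening, from -1 (shut) to 1 (fully open), so that 0 is half open. In form: [[[dx, dy, dz], spin, grip], ...]. A call has exactly 10 rows; each row shifts and turns the pose as measured when the row begins, along the tool's axes as they then stand; what a row does not reach is not made up. A row lasts 1/8 s, in which the tool goes at most 62.5 mm and 10.7 degrees, less where a joint would pass 70% of its speed; a pose out of reach is approached as far as the arm can. A call is refused whole if a number of a shift passes 0.0625 or a number of a turn 10.7, either way. A call with a gripper value outside its range is refused whole. The fingers move at their own pace and stop on an object; "force" is the grip in N (left out, the last holds). Time passes only in rows, so rows that do not move let the fingers close, or fill a call up. It gives the time, the measured TCP pose, the force and the opening at its end, in the units of the state.
- status.sense(): the state, without advancing time (a new reading comes with each control period).
- optics.capture(name): name is "scene" or "top" or "wrist"; returns (picture, depth): 420x560x3 uint8, blue, green, red; 420x560 float32, m along the optical axis (not along the pixel's ray), 0 where there is no reading.
- optics.calibration(name): a dict with "camera_matrix" (3x3 intrinsics, pixels), "k1" (the pictures are not rectified: a ray, as slopes to the right and down, at radius r is drawn at 1 + k1 r^2 times it, then the intrinsics apply), "rvec" (rotation vector, rad) and "tvec" (3), from world to camera coordinates, as OpenCV has them; the wrist camera has in their place "tool_from_camera" (4x4, takes a point from camera to tool coordinates, whose origin is the TCP and whose axes are the flange's). Camera axes: x right, y down, z forward; pixel columns grow to the right and rows downward; lengths in m; the calibration is good to about 2 mm. A picture is of the moment at which its call begins: read the wrist's pose just before it. calibration takes no time and is no camera call.
- ticket.close_job(): hands the job in, once; it reports no verdict.
The state is a dict: "t": time; "joint_positions": joint angles; "joint_velocities": joint speeds; "tau": joint torques, N m; "tcp_pos": TCP position; "tool_rot": TCP orientation; "contact_force": force on the tool from outside, world axes, zero at the start; "torque": the same for the moment, N m; "width": opening from 0.0 (shut) to 1.0 (fully open).
Only numpy, scipy, OpenCV 4.12 (cv2) and the standard library are available. Lean on these libraries where they do the work, as an engineer would, in place of code of your own. Each camera call takes 0.05 s, during which the arm holds its last target.

### The job

Get the walnut out of the nut dispenser by pushing its spring lever all the way down, and ease the lever back up slowly, without letting it snap, while the nut rolls by itself into the white dish (do not touch or spill it). When the nut lies still, lift the dish straight up by its arch handle, about a hand's breadth (10 cm) clear of the worktop, and only then turn it in the air a quarter turn, either way, so that the handle lies in line with the chute instead of across it, keeping the dish level and the nut in its middle throughout. Finish holding the dish there, still in the air, and leave the other things alone.

Things in the scene. Friction and masses are not known exactly. Their poses are not given: they have to be found in the camera images.
- dispenser: Wooden nut dispenser fixed to the worktop: base 150x120 mm, nut store 78 mm wide, 142 mm tall at its rear (x -5 to 58 mm), sloping aluminium chute 44 mm wide at its front. Origin on the worktop under the chute's centre line; the chute runs down along -x, the lever sticks out to +y, z up
- chute_mouth (a point): Middle of the chute's lower end, on its floor, 42 mm above the worktop. It stops about 9 mm short of the dish's rim and 6 mm higher, so the nut rolls over the rim into the dish; the dish can be lifted straight up
- lever (a joint): Spring lever, a see-saw on a level pivot along the dispenser's x, 100 mm above the worktop. 0 = at rest, handle sloping up 20 degrees; 0.70 = fully down, sloping down 20 degrees. Pushing the handle down lifts a pin out of the chute; the nut passes from about 0.5 on. It asks about 5 N at the handle at first, 9 N fully down, and snaps back hard if let go
- lever_pad (a point): Middle of the upper face of the wooden pad (36 x 40 mm, 12 mm thick) at the end of the lever, 95 mm from the pivot. About 138 mm above the worktop at rest, about 73 mm fully down; it can be pushed down from above
- dish_grip (a point): Centre of the grip bar of the round white dish (149 mm across, rim 36 mm high, floor sloping to the middle, 0.35 kg), 118 mm above its underside. The wooden bar, 54 mm long, 14 thick, 18 high, tops a fixed steel arch that spans the dish. x across the arch (the bar's 14 mm), y along it, z up. At the start it stands before the chute, arch across the chute (y roughly parallel to the dispenser's y)
- dish_well (a point): Lowest point of the same dish, raised by the nut's radius: where the centre of a nut lies that rests in the middle of the dish (26 mm above the dish's underside); axes as dish_grip
- walnut_center (a point): Centre of the walnut, a brown ball 32 mm across, 20 g, which rolls freely with a little resistance. At the start it waits in the chute behind the pin
- mug_teal: Bystander: teal mug, 68x99x73 mm; origin under its middle. Leave it alone
- jug_brown: Bystander: small brown jug, 62x90x93 mm; origin under its middle. Leave it alone
- sugar_bowl: Bystander: lidded stoneware sugar bowl, 68 mm across, 70 mm tall; origin under its middle. Leave it alone
- oval_dish: Bystander: empty flat oval cream dish, 117x189x22 mm; origin under its middle. Leave it alone
- tea_spoon: Bystander: teaspoon, 130 mm long; origin under its middle. Leave it alone
- coffee_jar: Bystander: glass coffee jar with a wooden lid, 66 mm across, 106 mm tall; origin under its middle. Leave it alone

How it is judged:
On the way, in this order (a step that is already met when the one before it is completed fails the run):
1. the lever is pushed down (0.62 rad or more) (value of joint lever above 0.62 rad), for 0.1 s.
2. the lever is back up and the walnut lies in the middle of the standing dish (value of joint lever below 0.06 rad and horizontal distance between walnut_center and dish_well below 0.02 m and z of walnut_center in the frame of dish_well between -0.008 and 0.012 m and height (world z) of dish_grip below 0.13 m), for 0.3 s.
3. the dish is lifted 50 mm or more, handle still across the chute, nut in the middle (height (world z) of dish_grip above 0.168 m and angle between the y axis of dish_grip and the x axis of dispenser, either way round above 1.1 rad and horizontal distance between walnut_center and dish_well below 0.025 m and z of walnut_center in the frame of dish_well between -0.008 and 0.012 m), for 0.1 s.
At the end, for the whole second after the job is handed in: The fingers hold the dish by themselves, at rest, its underside at least 50 mm above the worktop, level within 7 degrees, its arch handle in line with the chute within 12.5 degrees, the walnut resting within 22 mm of the dish's middle, and the lever back up (height (world z) of dish_grip between 0.168 and 0.4 m and angle between the y axis of dish_grip and the x axis of dispenser, either way round below 0.22 rad and angle between dish_grip's own z axis and vertical below 0.12 rad and horizontal distance between walnut_center and dish_well below 0.022 m and z of walnut_center in the frame of dish_well between -0.008 and 0.012 m and linear speed of dish below 0.03 m/s and angular speed of dish below 0.15 rad/s and contact force between the fingers and dish above 1 N and contact force between dish and dispenser below 0.2 N and value of joint lever below 0.06 rad); the arm keeps its last pose, push and grip.
It fails at once if the lever snaps back (faster than 1.5 rad/s) (velocity of joint lever below -1.5 rad/s).
It fails at once if the walnut falls on the worktop (height (world z) of walnut_center below 0.02 m).
It fails at once if the walnut is touched by the robot (contact force between the arm and walnut above 0.3 N).
It fails at once if the raised dish tilts more than 11 degrees, or the nut strays more than 30 mm from its middle (height (world z) of dish_grip above 0.145 m and (angle between dish_grip's own z axis and vertical above 0.2 rad or horizontal distance between walnut_center and dish_well above 0.03 m)).
It fails at once if a bystander is moved more than 30 mm (distance of any of mug_teal, jug_brown, sugar_bowl, oval_dish, tea_spoon, coffee_jar from where it was at the start of the episode above 0.03 m).
It also fails if it takes over 58 s, if anything falls off the work surface, if the arm or the gripper's body presses on something with over 40 N, if the wrist force passes 120 N, or if a joint passes its speed limit or range.

## Working session

There is one attempt and no reset: what is moved stays moved. The work goes in short steps, Python scripts to look and compute and a tool call to move; the robot and the scene stay as the last step left them, time stands still between calls to the robot, and variables do not carry over. Pictures are saved under pics/ and viewed, and the job is handed in when it is done.

Besides the shell and the picture viewer there is one more tool, called after "Request:" as a command line: name --argument value ..., lists and objects as JSON in quotes. send_rows: Moves the arm, as the interface text tells. Its arguments: {"type":"object","properties":{"plan":{"type":"array","items":{"type":"array"}},"force":{"type":"number"}},"required":["plan"]}

```bash
mkdir -p pics; ls; python3 - <<'E'
from station import status, optics, ticket, arm
import cv2,numpy as np
s=status.sense(); print(s); print(arm.grip_point_offset)
for n in ("scene","top"):
    p,d=optics.capture(n); cv2.imwrite(f"pics/{n}0.png",p); np.save(f"pics/{n}0.npy",d)
    print(n,optics.calibration(n))
E
```

```text
pics
{'t': 0.0, 'joint_positions': array([ 9.73510668e-01,  5.28488488e-01,  1.43391658e+00, -3.99333945e-05,
        1.18140922e+00, -1.78503575e-01]), 'joint_velocities': array([-0.00080166, -0.00099108,  0.00016084, -0.00107821,  0.00031155,
        0.00042147]), 'tau': array([-2.43665090e-04, -4.40049970e+01, -1.76591367e+01,  6.32056966e-02,
        5.82878315e-02, -1.97151066e-04]), 'tcp_pos': array([0.25368777, 0.57032977, 0.20105345]), 'tool_rot': array([[-9.13590844e-01,  4.06632862e-01, -1.21889925e-03],
       [ 4.06634531e-01,  9.13589025e-01, -1.85776876e-03],
       [ 3.58143153e-04, -2.19288706e-03, -9.99997531e-01]]), 'contact_force': array([0.47168832, 0.14763366, 0.32959632]), 'torque': array([-0.01478519,  0.01085918, -0.02187004]), 'width': 0.9972606333314542}
-0.0187
scene {'camera_matrix': array([[403.61237302,   0.        , 282.2101178 ],
       [  0.        , 403.61237302, 214.10465014],
       [  0.        ,   0.        ,   1.        ]]), 'k1': -0.09262455483389383, 'rvec': array([ 2.31162319, -0.98163245,  0.35253231]), 'tvec': array([-0.32159498,  0.39449024,  1.01931679])}
top {'camera_matrix': array([[488.59211283,   0.        , 283.00495366],
       [  0.        , 488.59211283, 205.39626461],
       [  0.        ,   0.        ,   1.        ]]), 'k1': 0.058055405766221445, 'rvec': array([ 2.10621761, -2.13506251,  0.156979  ]), 'tvec': array([0.0890887 , 0.55263511, 1.48168675])}
```

View pics/scene0.png

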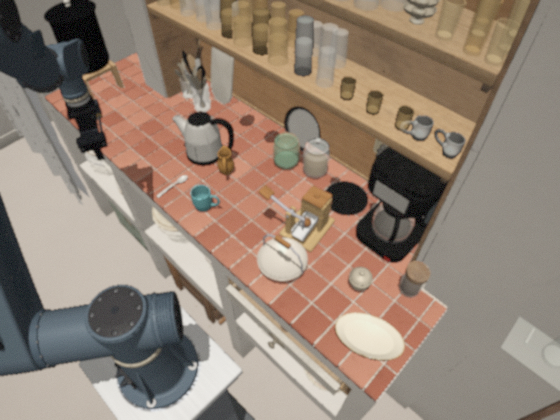

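View pics/top0.png

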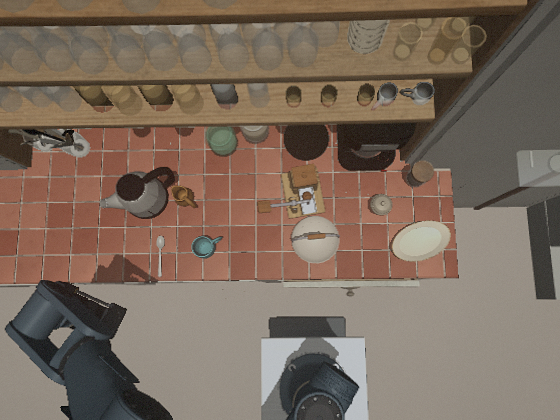

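The top view shows the dispenser near (303,195), the lever pad at about (264,206), and the dish at (316,240) with its grip bar at (316,236). The mug is at (203,247). I'll enlarge this area.

```bash
cat > h.py <<'E'
import cv2,numpy as np
from station import status, optics, arm
def pose(n):
    c=optics.calibration(n);R=cv2.Rodrigues(c['rvec'])[0];return c,R,c['tvec']
def ray(n,u,v):
    c,R,t=pose(n);K=c['camera_matrix']
    d=np.array([(u-K[0,2])/K[0,0],(v-K[1,2])/K[1,1]]);p=d.copy()
    for _ in range(30): p=d/(1+c['k1']*(p@p))
    return -R.T@t, R.T@np.array([p[0],p[1],1])
def atz(n,u,v,z):
    o,r=ray(n,u,v);return o+r*(z-o[2])/r[2]
def atd(n,u,v,dep):
    o,r=ray(n,u,v);return o+r*dep
def proj(n,P):
    c,R,t=pose(n);q=R@np.array(P)+t;x=q[:2]/q[2];x=x*(1+c['k1']*(x@x));K=c['camera_matrix']
    return [K[0,0]*x[0]+K[0,2],K[1,1]*x[1]+K[1,2]]
E
python3 - <<'E'
import cv2
p=cv2.imread('pics/top0.png')[155:275,245:355]; cv2.imwrite('pics/top0c.png',cv2.resize(p,None,fx=5,fy=5,interpolation=cv2.INTER_CUBIC))
p=cv2.imread('pics/scene0.png')[175:295,245:355]; cv2.imwrite('pics/scene0c.png',cv2.resize(p,None,fx=5,fy=5,interpolation=cv2.INTER_CUBIC))
E
```

```text
(no output)
```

View pics/top0c.png

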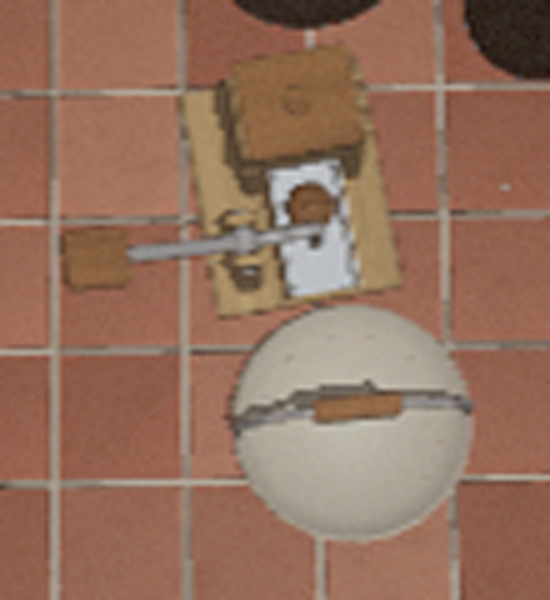

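View pics/scene0c.png

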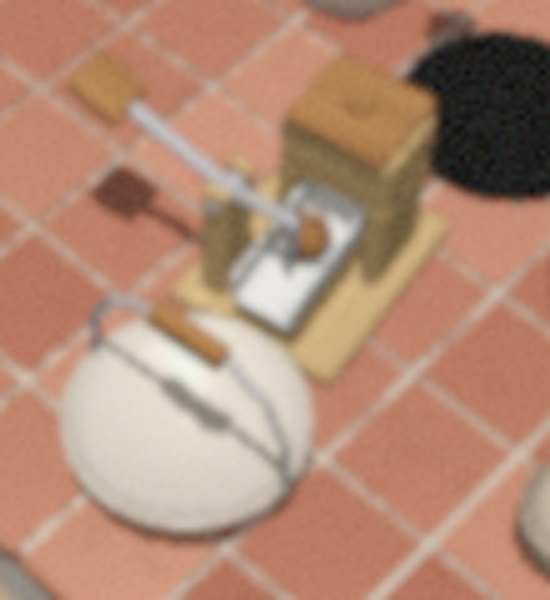

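```bash
python3 - <<'E'
from h import *
T=lambda a,b:(245+a/5-.4,155+b/5-.4)
S=lambda a,b:(245+a/5-.4,175+b/5-.4)
dt=np.load('pics/top0.npy');ds=np.load('pics/scene0.npy')
def both(nm,t,s,z):
    print(nm)
    if t: u=T(*t); print(' top',atz('top',*u,z),atd('top',*u,dt[int(round(u[1])),int(round(u[0]))]))
    if s: u=S(*s); print(' scn',atz('scene',*u,z),atd('scene',*u,ds[int(round(u[1])),int(round(u[0]))]))
both('pad',(97,259),(108,90),.138)
both('bar',(358,407),(188,330),.127)
both('barL',(314,408),(152,304),.127)
both('barR',(402,405),(226,355),.127)
both('dish',(353,423),None,.036)
both('store',(296,100),(362,108),.142)
both('nut',(310,203),(312,237),.07)
for n,c in (('FL',(218,316)),('FR',(402,286)),('BL',(182,92))): both(n,c,None,.012)
for n,c in (('chL',(286,298)),('chR',(357,290))): both(n,c,None,.042)
for n,c in (('stBL',(228,82)),('stBR',(348,45)),('stFL',(246,162)),('stFR',(364,138))): both(n,c,None,.142)
E
```

```text
pad
 top [0.53616378 0.13557211 0.138     ] [0.53641849 0.13566483 0.13652035]
 scn [0.53284127 0.13348422 0.138     ] [0.5328427  0.13348573 0.13799762]
bar
 top [ 0.44762414 -0.01652002  0.127     ] [ 0.44809323 -0.01671069  0.1226908 ]
 scn [ 0.44639066 -0.01582056  0.127     ] [ 0.44647617 -0.01574112  0.12682915]
barL
 top [0.44739014 0.00924939 0.127     ] [0.44841389 0.00900248 0.11758143]
 scn [0.44505548 0.01069566 0.127     ] [ 0.51044885  0.07538919 -0.00403008]
barR
 top [ 0.44844921 -0.04227477  0.127     ] [ 0.44868558 -0.04240927  0.12484011]
 scn [ 0.44893739 -0.04219417  0.127     ] [ 0.44966905 -0.04155979  0.12554622]
dish
 top [ 0.44757454 -0.01720324  0.036     ] [ 0.44975367 -0.01809886  0.01470041]
store
 top [0.62932135 0.01664671 0.142     ] [0.62952296 0.01662873 0.14115472]
 scn [0.6256027  0.01322962 0.142     ] [0.62479723 0.01265415 0.14314024]
nut
 top [0.58095772 0.00767045 0.07      ] [0.57905182 0.00792801 0.07980367]
 scn [0.57677901 0.00389182 0.07      ] [0.57292639 0.00097302 0.07637248]
FL
 top [0.51970175 0.0662789  0.012     ] [0.52105429 0.06639516 0.00282602]
FR
 top [ 0.53729344 -0.05145364  0.012     ] [ 0.53853208 -0.05194947  0.00420121]
BL
 top [0.66695143 0.08769797 0.012     ] [ 0.67105473  0.08814658 -0.00490003]
chL
 top [0.5260311  0.02314547 0.042     ] [0.52961614 0.02278437 0.01880091]
chR
 top [ 0.53042364 -0.02137161  0.042     ] [ 0.53488638 -0.02264631  0.0136534 ]
stBL
 top [0.6410071  0.05682723 0.142     ] [ 0.67647085  0.05785523 -0.00171036]
stBR
 top [ 0.66233038 -0.01487741  0.142     ] [ 0.66281755 -0.01495845  0.14013952]
stFL
 top [0.59225961 0.04686342 0.142     ] [0.59809102 0.04686635 0.11453203]
stFR
 top [ 0.60556579 -0.02308124  0.142     ] [ 0.60596165 -0.02316937  0.14021453]
```

```bash
cat >> h.py <<'E'
def yaw(R): return np.degrees(np.arctan2(R[1,1],R[0,1]))
def rows(target,thetat,n,grip,spinmax=10,start=None):
    """target xyz, tool-y angle target, n rows"""
    s=status.sense();p=s['tcp_pos'];th=yaw(s['tool_rot'])
    if start is not None:p,th=start
    d=(np.array(target)-p)/n;sp=(th-thetat)/n
    out=[]
    for i in range(n):
        a=np.radians(th-i*sp)
        out.append([[round(float(-np.sin(a)*d[0]+np.cos(a)*d[1]),4),round(float(np.cos(a)*d[0]+np.sin(a)*d[1]),4),round(float(-d[2]),4)],round(float(sp),1),grip])
    return out
E
python3 - <<'E'
from h import *
print(rows([.40,.17,.2],9,10,-1))
E
```

```text
[[[-0.0296, -0.0306, 0.0001], 5.7, -1], [[-0.0325, -0.0275, 0.0001], 5.7, -1], [[-0.0351, -0.0242, 0.0001], 5.7, -1], [[-0.0373, -0.0206, 0.0001], 5.7, -1], [[-0.0392, -0.0168, 0.0001], 5.7, -1], [[-0.0407, -0.0128, 0.0001], 5.7, -1], [[-0.0417, -0.0087, 0.0001], 5.7, -1], [[-0.0424, -0.0045, 0.0001], 5.7, -1], [[-0.0426, -0.0003, 0.0001], 5.7, -1], [[-0.0424, 0.004, 0.0001], 5.7, -1]]
```

Request:
send_rows --plan '[[[-0.03,-0.031,0],5.7,-1],[[-0.0325,-0.0275,0],5.7,-1],[[-0.035,-0.024,0],5.7,-1],[[-0.037,-0.021,0],5.7,-1],[[-0.039,-0.017,0],5.7,-1],[[-0.041,-0.013,0],5.7,-1],[[-0.042,-0.009,0],5.7,-1],[[-0.042,-0.0045,0],5.7,-1],[[-0.0425,0,0],5.7,-1],[[-0.042,0.004,0],5.7,-1]]'

```text
t: 1.35
tcp_pos: [0.3956, 0.1577, 0.1987]
tool_rot: [[-0.131, 0.991, -0.004], [0.991, 0.131, -0.004], [-0.003, -0.004, -1.0]]
contact_force: [0.9, 0.9, -0.0]
width: 0.018
```

```bash
python3 - <<'E'
from h import *
print(rows([.5345,.1345,.165],8.5,8,-1))
E
```

```text
[[[-0.0051, 0.0168, 0.0042], -0.1, -1], [[-0.0052, 0.0168, 0.0042], -0.1, -1], [[-0.0052, 0.0168, 0.0042], -0.1, -1], [[-0.0053, 0.0168, 0.0042], -0.1, -1], [[-0.0053, 0.0168, 0.0042], -0.1, -1], [[-0.0053, 0.0168, 0.0042], -0.1, -1], [[-0.0054, 0.0168, 0.0042], -0.1, -1], [[-0.0054, 0.0168, 0.0042], -0.1, -1]]
```

Request:
send_rows --plan '[[[-0.005,0.017,0.004],0,-1],[[-0.005,0.017,0.004],0,-1],[[-0.005,0.017,0.004],0,-1],[[-0.0053,0.017,0.004],0,-1],[[-0.0053,0.017,0.004],0,-1],[[-0.0053,0.017,0.004],0,-1],[[-0.0054,0.017,0.004],0,-1],[[-0.0054,0.017,0.004],0,-1],[[0,0,0],0,-1],[[0,0,0],0,-1]]'

```text
t: 2.6
tcp_pos: [0.5451, 0.1341, 0.1621]
tool_rot: [[-0.133, 0.991, -0.006], [0.991, 0.133, -0.003], [-0.002, -0.007, -1.0]]
contact_force: [-0.6, 0.1, -0.2]
width: 0.005
```

```bash
python3 - <<'E'
from h import *
s=status.sense(); print(s['tcp_pos'],yaw(s['tool_rot']),s['contact_force'])
for n in ('top','scene','wrist'):
    p,d=optics.capture(n)
    if n!='wrist': p=p[155:275,235:355] if n=='top' else p[175:295,235:355]; p=cv2.resize(p,None,fx=4,fy=4,interpolation=cv2.INTER_CUBIC)
    else: p=cv2.resize(p,(640,480))
    cv2.imwrite(f'pics/{n}1.png',p)
a=cv2.imread('pics/top1.png');b=cv2.imread('pics/scene1.png')
cv2.imwrite('pics/pair1.png',cv2.resize(np.hstack([a,b]),(800,400)))
E
```

```text
[0.54506464 0.13411396 0.16205534] 7.633450877188433 [-0.59237558  0.12309583 -0.17396617]
```

View pics/pair1.png

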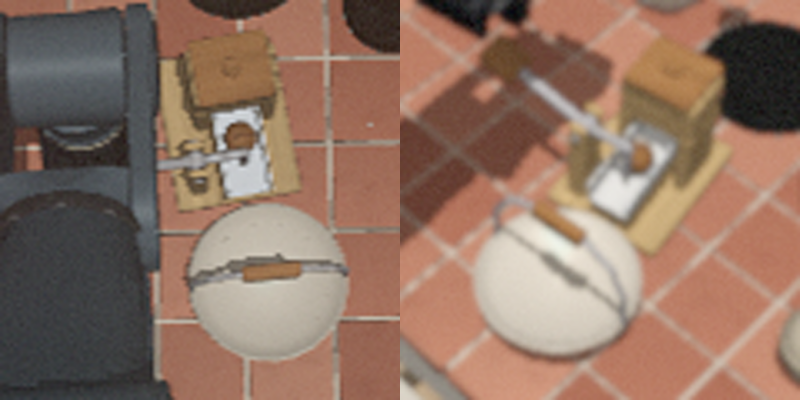

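View pics/wrist1.png

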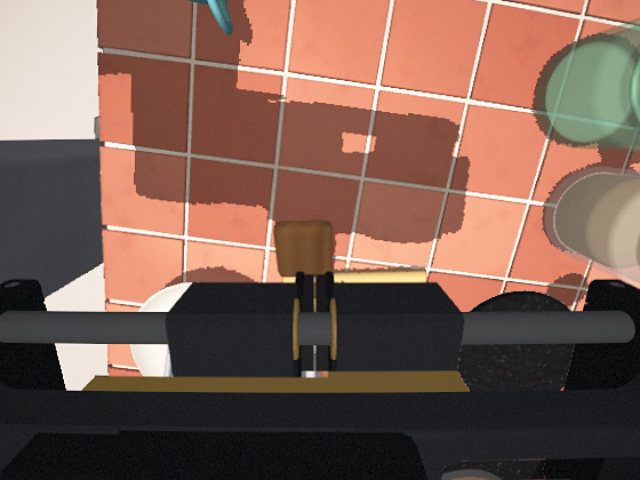

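```bash
python3 - <<'E'
from h import *
s=status.sense();c=optics.calibration('wrist');K=c['camera_matrix'];T=c['tool_from_camera']
R=s['tool_rot'];p0=s['tcp_pos']
def w(u,v,z):
    d=np.array([(u-K[0,2])/K[0,0],(v-K[1,2])/K[1,1]]);p=d.copy()
    for _ in range(30): p=d/(1+c['k1']*(p@p))
    r=R@T[:3,:3]@np.array([p[0],p[1],1]);o=p0+R@T[:3,3]
    return o+r*(z-o[2])/r[2]
for u,v,z in ((276,224,.145),(331,222,.145),(280,272,.131),(334,262,.135)): print(w(u*.875,v*.875,z))
E
```

```text
[0.51965398 0.15734847 0.145     ]
[0.55135775 0.1628474  0.145     ]
[0.52436931 0.12192334 0.131     ]
[0.55778748 0.13495487 0.135     ]
```

The wrist view puts the pad centre at about (0.537, 0.137), which agrees with the top and scene views to within a few mm. I'm shifting 8 mm back and starting the push.

Request:
send_rows --plan '[[[0.001,-0.003,0],0,-1],[[0.001,-0.003,0.002],0,-1],[[0.001,-0.002,0.004],0,-1],[[0,0,0.006],0,-1],[[0,0,0.006],0,-1],[[0,0,0.006],0,-1],[[0,0,0.006],0,-1],[[0,0,0.006],0,-1],[[0,0,0.006],0,-1],[[0,0,0.006],0,-1]]'

```text
t: 4.0
tcp_pos: [0.5353, 0.1372, 0.1126]
tool_rot: [[-0.133, 0.991, -0.004], [0.991, 0.133, -0.001], [-0.001, -0.005, -1.0]]
contact_force: [-1.0, 0.9, 4.9]
width: -0.003
```

Request:
send_rows --plan '[[[0,0,0.005],0,-1],[[0,0,0.005],0,-1],[[0,0,0.005],0,-1],[[0,0,0.005],0,-1],[[0,0,0.005],0,-1],[[0,0,0.004],0,-1],[[0,0,0.003],0,-1],[[0,0,0.002],0,-1],[[0,0,0],0,-1],[[0,0,0],0,-1]]'

```text
t: 5.25
tcp_pos: [0.535, 0.1414, 0.0823]
tool_rot: [[-0.132, 0.991, -0.001], [0.991, 0.132, 0.005], [0.005, -0.001, -1.0]]
contact_force: [-2.8, -0.0, 6.4]
width: 0.005
```

```bash
cat > look.py <<'E'
import sys
from h import *
k=sys.argv[1]
s=status.sense(); print(s['t'],s['tcp_pos'],yaw(s['tool_rot']),s['contact_force'],s['width'])
im=[]
for n in ('top','scene'):
    p,d=optics.capture(n)
    p=p[155:275,235:355] if n=='top' else p[175:295,235:355]; im.append(cv2.resize(p,(400,400),interpolation=cv2.INTER_CUBIC))
cv2.imwrite(f'pics/pair{k}.png',np.hstack(im))
E
python3 look.py 2
```

```text
5.25 [0.53496827 0.14143896 0.08230055] 7.611719948123458 [-2.75495594 -0.0334264   6.42106097] 0.0048915110628567115
```

View pics/pair2.png

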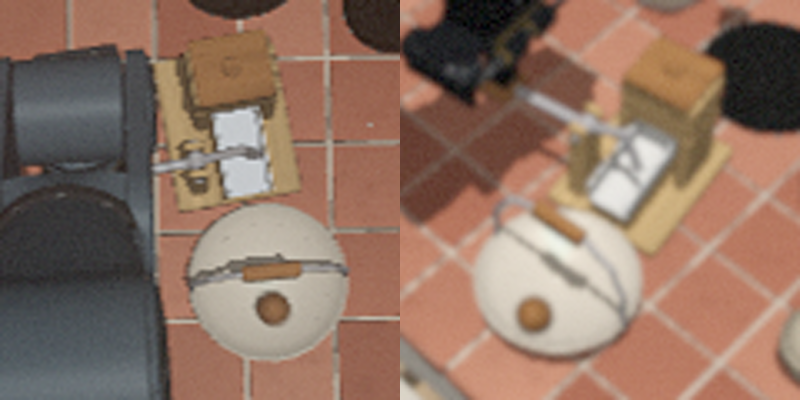

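The nut is already in the dish at about (270,308) in the left view, still settling. I'll press on to the stop.

Request:
send_rows --plan '[[[-0.001,0,0.004],0,-1],[[-0.001,0,0.004],0,-1],[[0,0,0.003],0,-1],[[0,0,0.003],0,-1],[[0,0,0.003],0,-1],[[0,0,0.003],0,-1],[[0,0,0.003],0,-1],[[0,0,0.003],0,-1],[[0,0,0.001],0,-1],[[0,0,0.001],0,-1]]'

```text
t: 6.6
tcp_pos: [0.5354, 0.1395, 0.0617]
tool_rot: [[-0.135, 0.991, 0.003], [0.991, 0.135, 0.003], [0.002, 0.003, -1.0]]
contact_force: [-2.3, -0.1, 7.9]
width: 0.004
```

```bash
python3 look.py 3
```

```text
6.6 [0.53541049 0.13952031 0.06167146] 7.781866066531342 [-2.28626553 -0.11273609  7.88257087] 0.0038524191496856724
```

View pics/pair3.png

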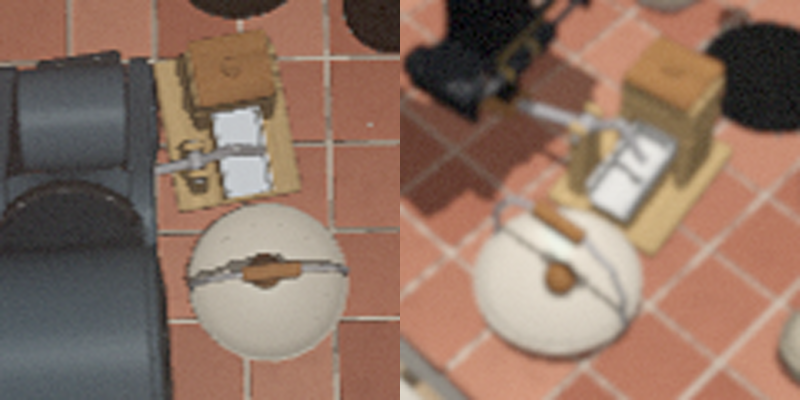

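```bash
python3 - <<'E'
from h import *
pv=np.array([.535+.089*.15,.1345-.089*.988,.1]);pv[2]=.1
e=np.array([-.15,.988,0])
p,d=optics.capture('scene')
c=cv2.resize(p[160:270,235:345],(770,770)[:2],interpolation=cv2.INTER_CUBIC)[:600]
for a,col in ((-20,(0,255,0)),(10,(255,0,0)),(20,(0,0,255)),(24,(255,0,255))):
    r=np.radians(-a)
    # bar end at inner edge of pad: 75 mm
    for L,h in ((.075,.0),(.095,.0)):
        q=pv+e*(L*np.cos(r)-h*np.sin(r))+np.array([0,0,1])*(L*np.sin(r)+h*np.cos(r))
        u=proj('scene',q); cv2.circle(c,(int((u[0]-235)*7),int((u[1]-160)*7)),3,col,-1)
cv2.imwrite('pics/sc4.png',c)
p,d=optics.capture('wrist');cv2.imwrite('pics/w4.png',p)
E
```

```text
(no output)
```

View pics/sc4.png

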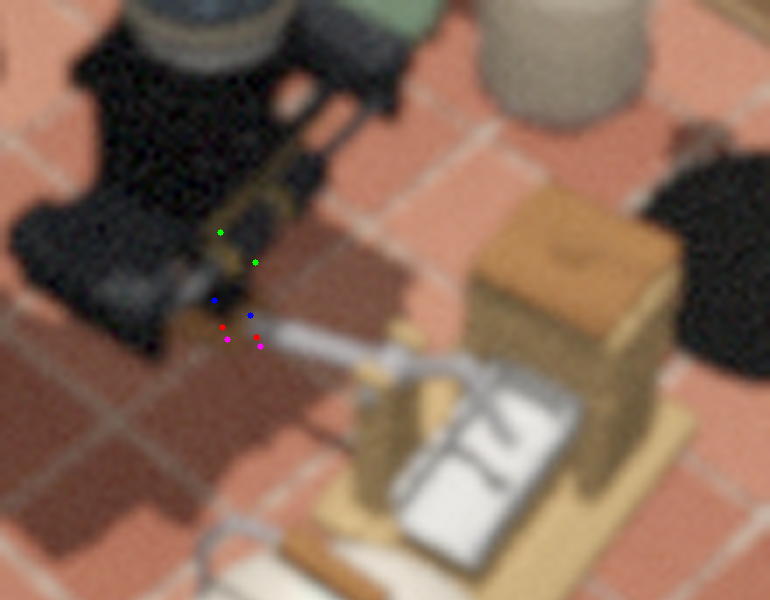

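View pics/w4.png

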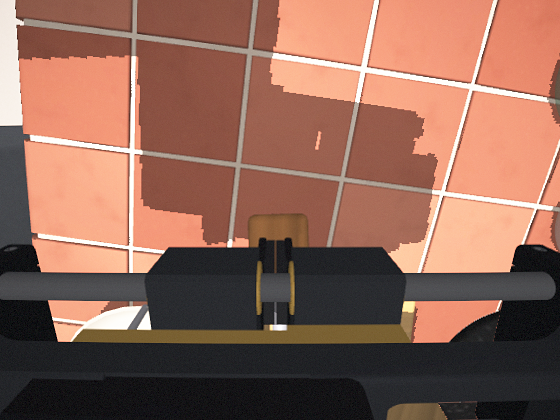

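Request:
send_rows --plan '[[[0,0,0.003],0,-1],[[0,0,0.003],0,-1],[[0,0,0.003],0,-1],[[0,0,0.001],0,-1],[[0,0,0.001],0,-1],[[0,0,0],0,-1],[[0,0,0],0,-1],[[0,0,0],0,-1],[[0,0,0],0,-1],[[0,0,0],0,-1]]'

```text
t: 8.05
tcp_pos: [0.5355, 0.1394, 0.0616]
tool_rot: [[-0.139, 0.99, 0.009], [0.99, 0.139, 0.0], [-0.001, 0.009, -1.0]]
contact_force: [-2.7, 0.8, 8.9]
width: 0.004
```

```bash
python3 - <<'E'
from h import *
s=status.sense(); print(s['t'],s['tcp_pos'],s['contact_force'])
p,d=optics.capture('scene')
c=cv2.resize(p[160:270,235:345],(770,770)[:2],interpolation=cv2.INTER_CUBIC)[:600]
cv2.imwrite('pics/sc5.png',c)
E
```

```text
8.05 [0.53550015 0.13941286 0.06163882] [-2.73777139  0.75884836  8.88060464]
```

View pics/sc5.png

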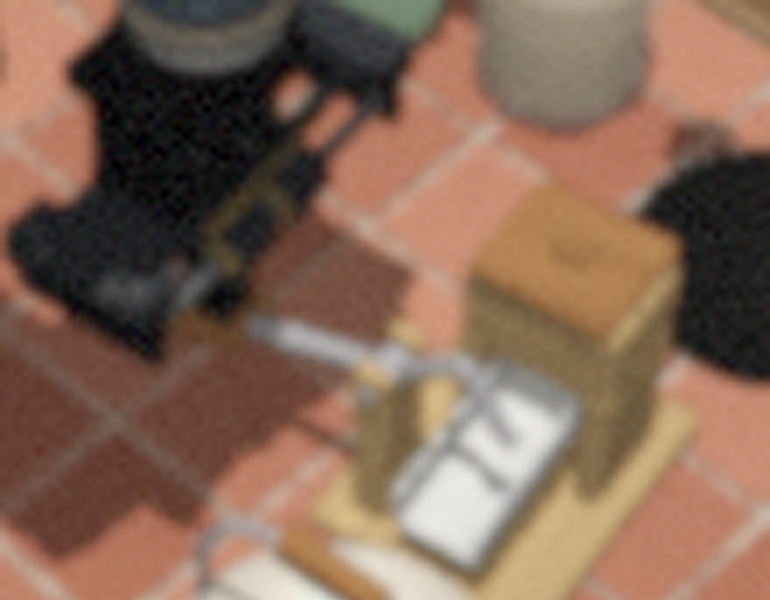

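Request:
send_rows --plan '[[[0,0,0.005],0,-1],[[0,0,0.008],0,-1],[[0,0,0.008],0,-1],[[0,0,0.008],0,-1],[[0,0,0.008],0,-1],[[0,0,0.008],0,-1],[[0,0,0.008],0,-1],[[0,0,0.008],0,-1],[[0,0,0.008],0,-1],[[0,0,0.008],0,-1]]'

```text
t: 9.35
tcp_pos: [0.5365, 0.1381, 0.0548]
tool_rot: [[-0.151, 0.988, 0.033], [0.988, 0.151, -0.01], [-0.015, 0.031, -0.999]]
contact_force: [-16.0, -0.4, 58.9]
width: 0.007
```

The force rose to 59 N with almost no travel, so the lever is on its stop. Now I'm easing it up.

Request:
send_rows --plan '[[[0,0,0.003],0,-1],[[0,0,0.001],0,-1],[[0,0,-0.001],0,-1],[[0,0,-0.003],0,-1],[[0,0,-0.004],0,-1],[[0,0,-0.004],0,-1],[[0,0,-0.004],0,-1],[[0,0,-0.004],0,-1],[[0,0,-0.004],0,-1],[[0,0,-0.004],0,-1]]'

```text
t: 10.6
tcp_pos: [0.5362, 0.1407, 0.0932]
tool_rot: [[-0.153, 0.987, 0.045], [0.988, 0.154, -0.009], [-0.016, 0.044, -0.999]]
contact_force: [-1.7, -1.8, 4.7]
width: 0.005
```

Request:
send_rows --plan '[[[0,0,-0.003],0,-1],[[0,0,-0.003],0,-1],[[0,0,-0.003],0,-1],[[0,0,-0.003],0,-1],[[0,0,-0.003],0,-1],[[0,0,-0.003],0,-1],[[0,0,-0.003],0,-1],[[0,0,-0.003],0,-1],[[0,0,-0.003],0,-1],[[0,0,-0.003],0,-1]]'

```text
t: 11.85
tcp_pos: [0.5362, 0.1389, 0.1253]
tool_rot: [[-0.155, 0.987, 0.048], [0.988, 0.155, -0.013], [-0.02, 0.046, -0.999]]
contact_force: [-0.3, 0.3, -0.4]
width: 0.005
```

Request:
send_rows --plan '[[[0,0,-0.006],0,-1],[[0,0,-0.012],0,-1],[[0,0,-0.018],0,-1],[[0,0,-0.018],0,-1],[[-0.02,-0.014,-0.005],1,-1],[[-0.025,-0.02,-0.002],1,0],[[-0.025,-0.022,0],1,0.3],[[-0.024,-0.02,0],1,0.6],[[-0.02,-0.016,0],1,0.6],[[-0.012,-0.01,0],1,0.6]]'

```text
t: 13.1
tcp_pos: [0.4442, 0.0038, 0.1904]
tool_rot: [[-0.05, 0.997, 0.053], [0.999, 0.051, -0.008], [-0.01, 0.053, -0.999]]
contact_force: [0.6, -0.5, 0.2]
width: 0.486
```

```bash
python3 - <<'E'
from h import *
s=status.sense(); print(s['t'],s['tcp_pos'],yaw(s['tool_rot']),s['tool_rot'][:,2],s['contact_force'],s['width'])
p,d=optics.capture('wrist');cv2.imwrite('pics/w6.png',p);np.save('pics/w6.npy',d)
p,d=optics.capture('scene')
c=cv2.resize(p[160:270,235:345],(770,770)[:2],interpolation=cv2.INTER_CUBIC)[:600]
cv2.imwrite('pics/sc6.png',c)
E
```

```text
13.1 [0.44423823 0.00381746 0.19035948] 2.9088899898913403 [ 0.0529544  -0.00764769 -0.99856765] [ 0.63792238 -0.49062799  0.1517807 ] 0.4859760286657088
```

View pics/w6.png

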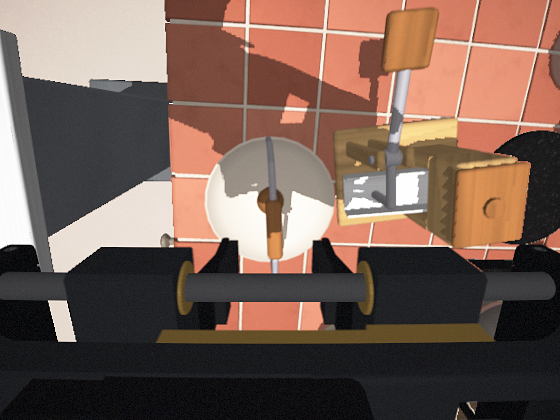

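View pics/sc6.png

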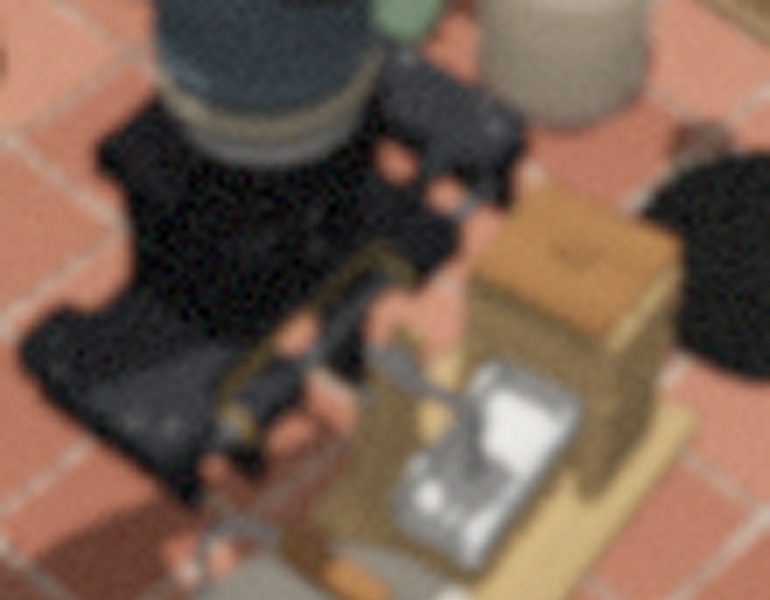

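```bash
cat >> h.py <<'E'
def wr(s,u,v,z):
    c=optics.calibration('wrist');K=c['camera_matrix'];T=c['tool_from_camera'];R=s['tool_rot'];p0=s['tcp_pos']
    d=np.array([(u-K[0,2])/K[0,0],(v-K[1,2])/K[1,1]]);p=d.copy()
    for _ in range(30): p=d/(1+c['k1']*(p@p))
    r=R@T[:3,:3]@np.array([p[0],p[1],1]);o=p0+R@T[:3,3]
    return o+r*(z-o[2])/r[2]
E
python3 - <<'E'
from h import *
s=status.sense()
p=cv2.imread('pics/w6.png')[180:280,220:330];cv2.imwrite('pics/w6c.png',cv2.resize(p,None,fx=6,fy=6,interpolation=cv2.INTER_CUBIC))
for u,v,z in((272.5,200,.127),(275,258,.127),(270,200,.026),(411,40,.138)): print(wr(s,u,v,z))
E
```

```text
[0.44511897 0.01490243 0.127     ]
[ 0.44980069 -0.03746565  0.127     ]
[ 0.44796132 -0.01260226  0.026     ]
[0.53665149 0.13833116 0.138     ]
```

View pics/w6c.png

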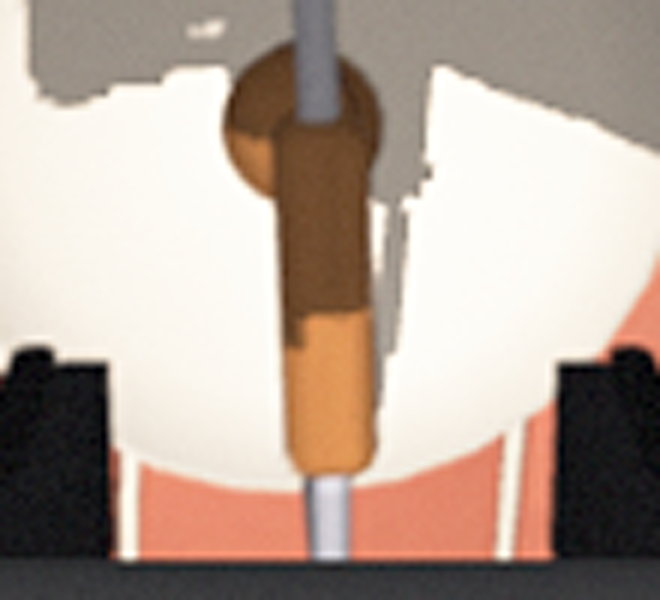

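```bash
python3 - <<'E'
from h import *
s=status.sense();R=s['tool_rot'];p0=s['tcp_pos']
p,d=optics.capture('scene')
c=cv2.resize(p[160:270,235:345],(770,770),interpolation=cv2.INTER_CUBIC)[:600]
for g in (-1,1):
  for z,col in ((0,(0,0,255)),(-.0187,(0,255,0))):
    u=proj('scene',p0+R@np.array([0,g*.0435*.486,z]));print(u)
    cv2.circle(c,(int((u[0]-235)*7),int((u[1]-160)*7)),3,col,-1)
cv2.imwrite('pics/sc7.png',c)
w=cv2.imread('pics/w6.png');cal=optics.calibration('wrist');K=cal['camera_matrix'];T=np.linalg.inv(cal['tool_from_camera'])
D=np.load('pics/w6.npy')
for g in (-1,1):
    for z in (0,-.0187):
        q=T@np.array([0,g*.0211,z,1]);print('w',K[0,0]*q[0]/q[2]+K[0,2],K[1,1]*q[1]/q[2]+K[1,2],q[2])
print(D[244,228],D[244,324],D[250,231])
E
```

```text
[np.float64(271.2174719476004), np.float64(228.48697609899034)]
[np.float64(270.8338439586309), np.float64(224.43792425310158)]
[np.float64(281.73176255419395), np.float64(218.4278793312007)]
[np.float64(281.5039669217377), np.float64(214.30440927168087)]
w 241.3026907414024 242.90181600461693 0.19610981526158555
w 237.89933738244227 255.4341758371122 0.1781323463333302
w 307.52413553121505 242.8810031650824 0.19609543008030295
w 310.80424632454105 255.4122744947299 0.1781179611520476
0.16620368 0.16441754 0.1597988
```

View pics/sc7.png

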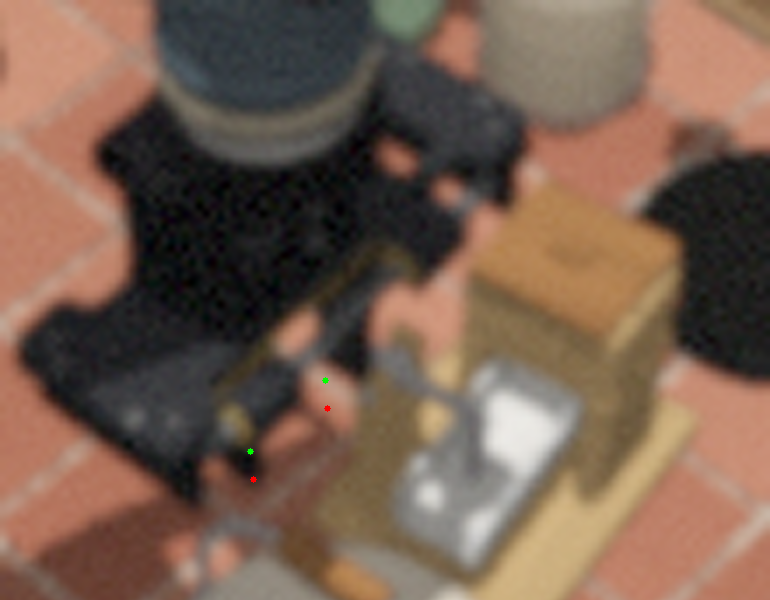

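Request:
send_rows --plan '[[[-0.006,0,0],-0.8,1],[[-0.006,-0.001,0],-0.8,1],[[-0.004,-0.001,0],0,1],[[-0.0015,0,0.006],0,1],[[0,0,0.01],0,1],[[0,0,0.01],0,1],[[0,0,0.01],0,1],[[0,0,0.005],0,1],[[0,0,0],0,1],[[0,0,0],0,1]]'

```text
t: 14.5
tcp_pos: [0.4477, -0.0132, 0.1456]
tool_rot: [[-0.083, 0.995, 0.052], [0.996, 0.084, -0.006], [-0.011, 0.052, -0.999]]
contact_force: [0.3, 0.2, -0.7]
width: 0.997
```

```bash
python3 - <<'E'
from h import *
s=status.sense(); print(s['t'],s['tcp_pos'],yaw(s['tool_rot']),s['tool_rot'][:,2],s['contact_force'],s['width'])
p,d=optics.capture('wrist');cv2.imwrite('pics/w8.png',p)
p,d=optics.capture('scene')
c=cv2.resize(p[175:285,235:345],(770,770)[:2],interpolation=cv2.INTER_CUBIC)[:600]
cv2.imwrite('pics/sc8.png',c)
E
```

```text
14.5 [ 0.44770155 -0.01316705  0.14564856] 4.802937842683255 [ 0.05244181 -0.00633858 -0.99860386] [ 0.29796895  0.20720989 -0.70553347] 0.9974665961169743
```

View pics/w8.png

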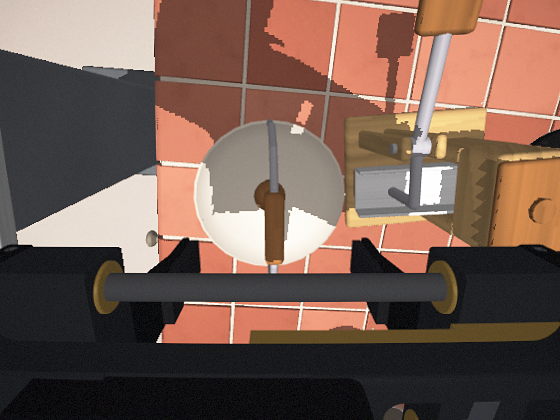

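View pics/sc8.png

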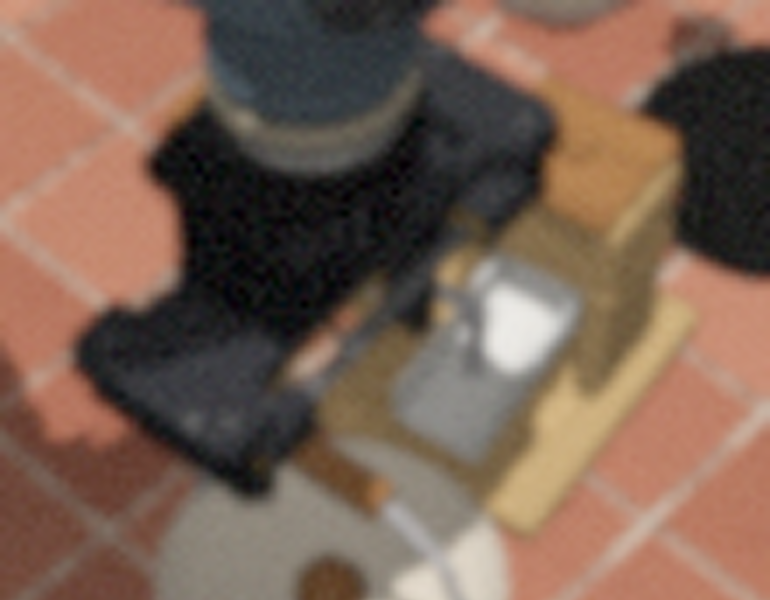

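Request:
send_rows --plan '[[[0,-0.001,0.008],0,1],[[0,-0.001,0.008],0,1],[[0,-0.001,0.008],0,1],[[0,0,0.008],0,1],[[0,0,0.008],0,1],[[0,0,0.006],0,1],[[0,0,0.003],0,1],[[0,0,0],0,1],[[0,0,0],0,1],[[0,0,0],0,1]]'

```text
t: 15.85
tcp_pos: [0.4479, -0.014, 0.0936]
tool_rot: [[-0.083, 0.995, 0.054], [0.996, 0.084, -0.007], [-0.011, 0.053, -0.999]]
contact_force: [-0.7, 0.2, -0.5]
width: 0.995
```

```bash
python3 - <<'E'
from h import *
s=status.sense(); print(s['t'],s['tcp_pos'],yaw(s['tool_rot']),s['tool_rot'][:,2],s['contact_force'],s['width'])
p,d=optics.capture('wrist');cv2.imwrite('pics/w9.png',p)
p,d=optics.capture('scene')
c=cv2.resize(p[175:285,235:345],(770,770)[:2],interpolation=cv2.INTER_CUBIC)[:600]
cv2.imwrite('pics/sc9.png',c)
E
```

```text
15.85 [ 0.44791832 -0.01396491  0.09359974] 4.8036475693521785 [ 0.05402333 -0.00679815 -0.99851653] [-0.70319837  0.19779735 -0.51782179] 0.9951666422662523
```

View pics/w9.png

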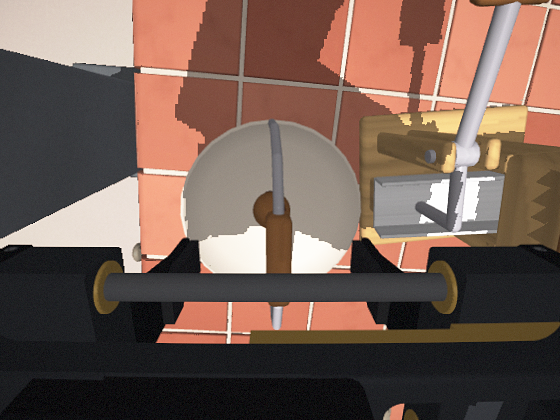

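View pics/sc9.png

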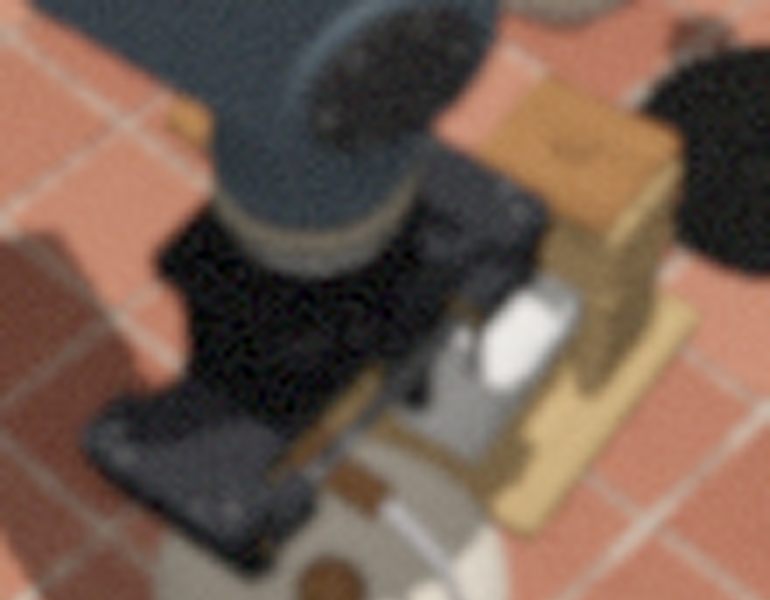

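Request:
send_rows --plan '[[[0,0,0],0,0.4],[[0,0,0],0,0],[[0,0,0],0,-0.3],[[0,0,0],0,-0.5],[[0,0,0],0,-0.7],[[0,0,0],0,-1],[[0,0,0],0,-1],[[0,0,0],0,-1],[[0,0,0],0,-1],[[0,0,0],0,-1]]' --force 25

```text
t: 17.2
tcp_pos: [0.4483, -0.014, 0.094]
tool_rot: [[-0.083, 0.995, 0.055], [0.996, 0.084, -0.007], [-0.012, 0.054, -0.998]]
contact_force: [0.1, 1.1, 0.2]
width: 0.158
```

```bash
cat > look2.py <<'E'
import sys
from h import *
k=sys.argv[1]
s=status.sense(); print(s['t'],s['tcp_pos'],yaw(s['tool_rot']),s['tool_rot'][:,2],s['contact_force'],s['torque'],s['width'])
p,d=optics.capture('wrist')
q,d=optics.capture('scene')
q=cv2.resize(q[165:285,235:355],(420,420),interpolation=cv2.INTER_CUBIC)
cv2.imwrite(f'pics/l{k}.png',np.hstack([p[:,90:470],q]))
E
python3 look2.py a
```

```text
17.2 [ 0.4482877  -0.01404786  0.09399131] 4.8046575977674255 [ 0.05505138 -0.00708678 -0.99845837] [0.06087354 1.06589837 0.22762125] [-0.04070428  0.14544237 -0.00072312] 0.15765377543692127
```

View pics/la.png

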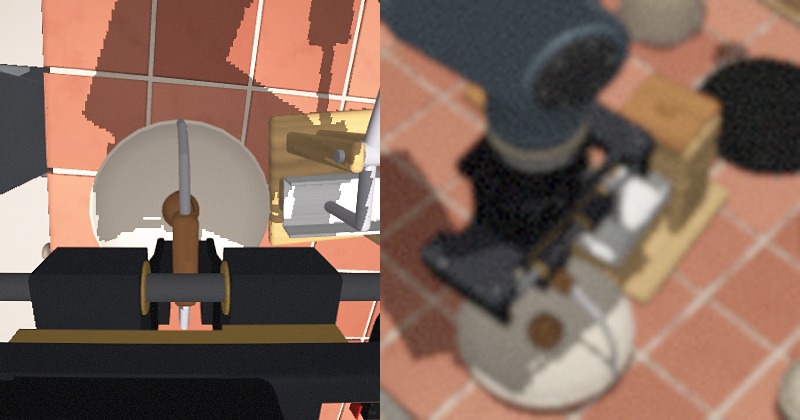

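Width 0.158 is 13.7 mm, which matches the 14 mm bar, so the grip is good. Now a gentle lift.

Request:
send_rows --plan '[[[0,0,0],0,-1],[[0,0,0],0,-1],[[0,0,-0.001],0,-1],[[0,0,-0.002],0,-1],[[0,0,-0.003],0,-1],[[0,0,-0.004],0,-1],[[0,0,-0.004],0,-1],[[0,0,-0.003],0,-1],[[0,0,-0.002],0,-1],[[0,0,-0.001],0,-1]]' --force 45

```text
t: 18.55
tcp_pos: [0.4452, -0.0133, 0.1141]
tool_rot: [[-0.083, 0.995, 0.051], [0.996, 0.083, -0.006], [-0.01, 0.05, -0.999]]
contact_force: [0.5, 0.3, -4.8]
width: 0.153
```

```bash
python3 look2.py b
```

```text
18.55 [ 0.44518414 -0.01329279  0.11413122] 4.793107354861016 [ 0.05097028 -0.0057849  -0.99868342] [ 0.51115633  0.31236862 -4.83482318] [-0.06201167  0.11828501 -0.04884005] 0.15320116260480637
```

View pics/lb.png

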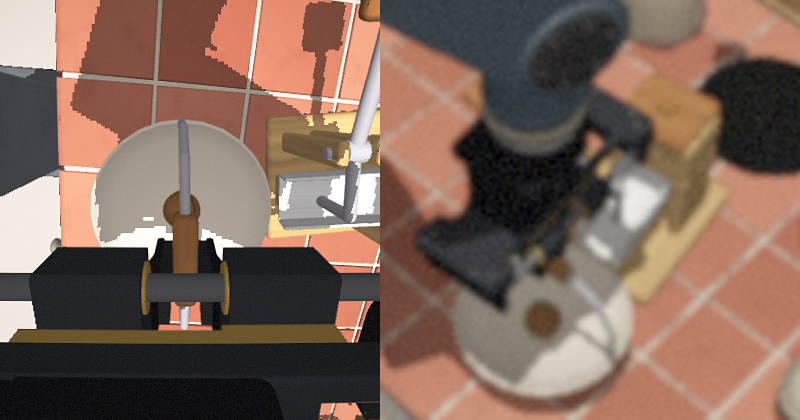

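Request:
send_rows --plan '[[[0,0,-0.003],0,-1],[[0,0,-0.006],0,-1],[[0,0.0004,-0.008],0,-1],[[0,0.0005,-0.009],0,-1],[[0,0.0005,-0.01],0,-1],[[0,0.0005,-0.01],0,-1],[[0,0.0005,-0.009],0,-1],[[0,0.0004,-0.008],0,-1],[[0,0,-0.006],0,-1],[[0,0,-0.003],0,-1]]'

```text
t: 19.9
tcp_pos: [0.4437, -0.0124, 0.1914]
tool_rot: [[-0.083, 0.995, 0.051], [0.996, 0.084, -0.006], [-0.01, 0.05, -0.999]]
contact_force: [0.2, 0.1, -5.0]
width: 0.156
```

```bash
python3 look2.py c
```

```text
19.9 [ 0.44371981 -0.01243486  0.19142187] 4.798790312604858 [ 0.05096933 -0.00582311 -0.99868324] [ 0.20496597  0.09042639 -4.9631557 ] [-0.05032955  0.11524779  0.01111011] 0.15626413416224563
```

View pics/lc.png

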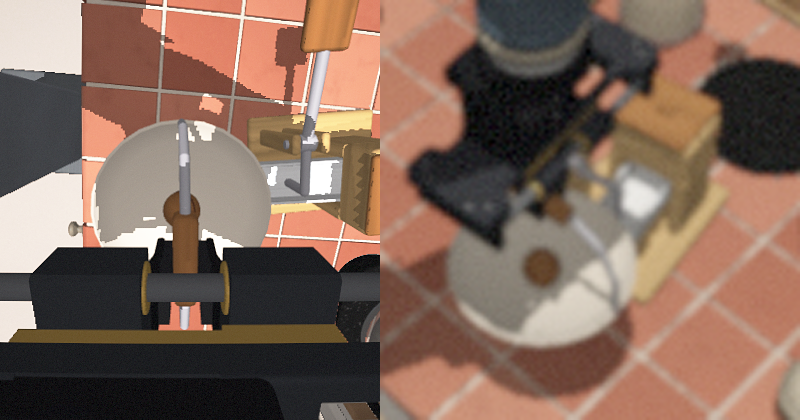

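Request:
send_rows --plan '[[[0,0,0],1,-1],[[0,0,0],2,-1],[[0,0,0],3,-1],[[0,0,0],4,-1],[[0,0,0],5,-1],[[0,0,0],5,-1],[[0,0,0],5,-1],[[0,0,0],4,-1],[[0,0,0],3,-1],[[0,0,0],2,-1]]'

```text
t: 21.25
tcp_pos: [0.4419, -0.012, 0.1884]
tool_rot: [[0.516, 0.856, 0.044], [0.857, -0.516, -0.004], [0.019, 0.04, -0.999]]
contact_force: [-0.3, 0.1, -4.3]
width: 0.156
```

```bash
python3 look2.py d
```

```text
21.25 [ 0.4418568  -0.01200688  0.1883955 ] -31.08655207270094 [ 0.0441047  -0.00382695 -0.99901958] [-0.32246619  0.10054964 -4.27036943] [-0.1019266   0.20769665  0.00697453] 0.15584162586487862
```

View pics/ld.png

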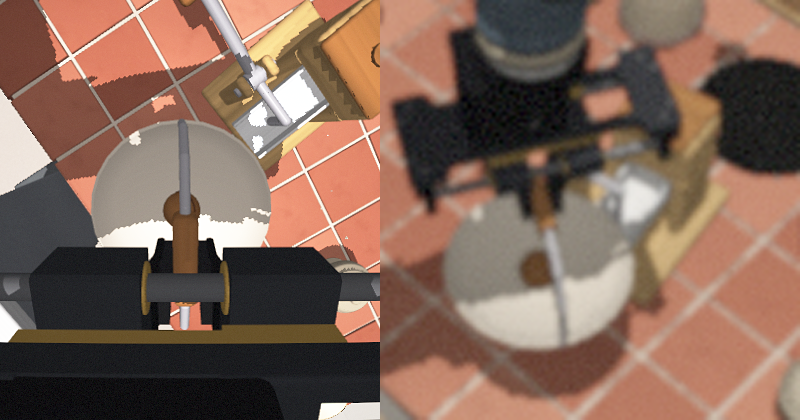

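Request:
send_rows --plan '[[[0,0,-0.0005],2,-1],[[0,0,-0.0005],4,-1],[[0,0,-0.0005],6,-1],[[0,0,-0.0005],7,-1],[[0,0,-0.0005],7,-1],[[0,0,-0.0005],7,-1],[[0,0,-0.0005],6,-1],[[0,0,-0.0005],5,-1],[[0,0,-0.0005],3,-1],[[0,0,-0.0005],1,-1]]'

```text
t: 22.6
tcp_pos: [0.441, -0.0119, 0.1929]
tool_rot: [[0.987, 0.153, 0.042], [0.153, -0.988, -0.003], [0.041, 0.01, -0.999]]
contact_force: [-0.2, -0.2, -4.5]
width: 0.158
```

```bash
python3 look2.py e; python3 look.py e2
```

```text
22.6 [ 0.44104958 -0.01186293  0.19293759] -81.2227754402089 [ 0.04205341 -0.00331763 -0.99910986] [-0.16207863 -0.24737406 -4.49586897] [-0.02648029  0.26081341 -0.00742938] 0.15811891953776308
22.7 [ 0.44110366 -0.01186615  0.19298478] -81.16032493935643 [ 1.13039949  0.46016718 -4.68669533] 0.16038071478895832
```

View pics/le.png

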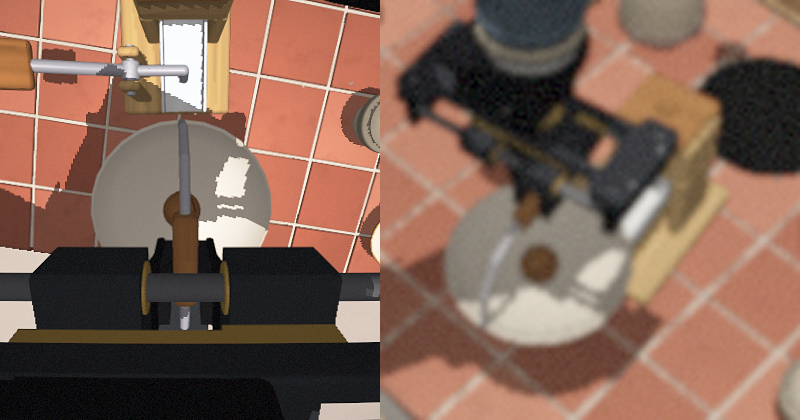

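View pics/paire2.png

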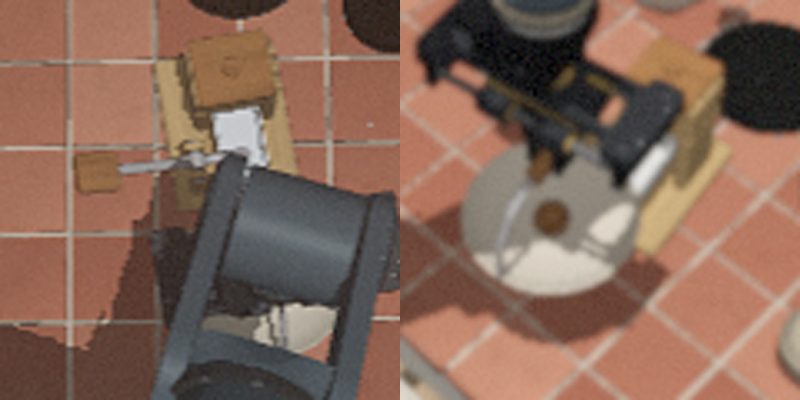

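Request:
send_rows --plan '[[[0,0,0],0,-1],[[0,0,0],0,-1],[[0,0,0],0,-1],[[0,0,0],0,-1],[[0,0,0],0,-1],[[0,0,0],0,-1],[[0,0,0],0,-1],[[0,0,0],0,-1],[[0,0,0],0,-1],[[0,0,0],0,-1]]'

```text
t: 24.05
tcp_pos: [0.441, -0.0119, 0.1929]
tool_rot: [[0.987, 0.154, 0.042], [0.155, -0.988, -0.003], [0.041, 0.01, -0.999]]
contact_force: [0.4, 0.5, -4.2]
width: 0.156
```

```bash
python3 look2.py f; python3 - <<'E'
from h import *
s=status.sense();p,D=optics.capture('wrist')
c=optics.calibration('wrist');K=c['camera_matrix'];T=c['tool_from_camera'];R=s['tool_rot'];p0=s['tcp_pos']
P=[]
for v in range(118,245,3):
  for u in range(180,365,3):
    z=D[v,u]
    if z<=0: continue
    d=np.array([(u-K[0,2])/K[0,0],(v-K[1,2])/K[1,1]]);q=d.copy()
    for _ in range(20): q=d/(1+c['k1']*(q@q))
    P.append(np.r_[p0+R@(T[:3,:3]@np.array([q[0]*z,q[1]*z,z])+T[:3,3]),u,v])
P=np.array(P);P0=P[(P[:,2]>.09)&(P[:,2]<.16)]
# rim points: radius 70-75mm from centre guess
for k in range(0,360,20):
    a=np.radians(k);cx,cy=.4425,-.012
    m=(abs(np.hypot(P0[:,0]-cx,P0[:,1]-cy)-.06)<.006)&(abs((np.degrees(np.arctan2(P0[:,1]-cy,P0[:,0]-cx))-k+180)%360-180)<8)
    if m.sum(): print(k,m.sum(),P0[m][:,2].mean().round(4))
print(s['joint_velocities'].round(4))
E
```

```text
24.05 [ 0.44104128 -0.01186962  0.19290438] -81.11859947052346 [ 0.04205237 -0.00331234 -0.99910992] [ 0.39737793  0.48744797 -4.22071686] [-0.03390507  0.24392564  0.03289271] 0.15605588001244475
0 33 0.1247
20 29 0.1242
40 36 0.1241
60 34 0.1239
80 35 0.1233
100 35 0.1232
120 31 0.1228
140 1 0.1187
240 3 0.1195
260 35 0.125
280 36 0.1256
300 36 0.1256
320 34 0.1256
340 34 0.1251
[ 0.      0.0018  0.0001 -0.0008 -0.0019  0.0004]
```

View pics/lf.png

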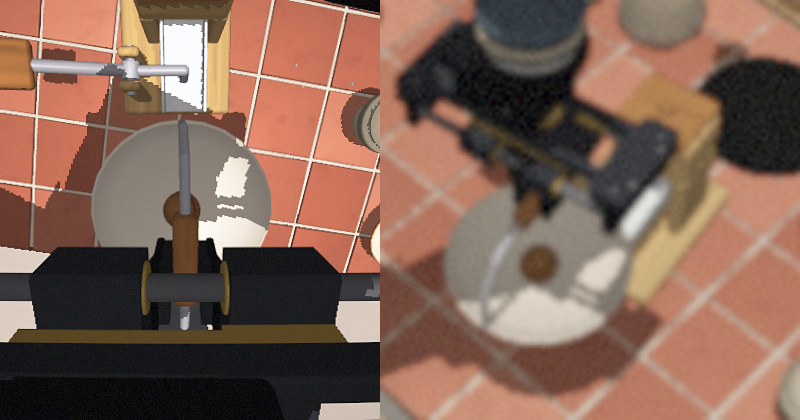

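```bash
python3 -c "
from station import ticket
print(ticket.close_job())"
```

```text
the job is handed in; nothing more can be done
None
```

The walnut is in the white dish, and the arm finished holding the dish still in the air, turned in line with the chute. I handed the job in at about 24 s; it reports no verdict.

- **Lever:** I pushed it onto its stop, where the wrist force rose to 59 N, and eased it up at roughly 0.3 to 0.5 rad/s. The nut rolled into the dish by itself. In the last top view the pad is back where it started.
- **Dish:** I gripped it by the bar at 45 N, lifted it about 98 mm, and only then turned it about 86° in the air.

| Last check | Reading | Limit |
|---|---|---|
| Underside above the worktop | about 0.1 m | at least 0.05 m |
| Tilt (from wrist depth near the rim) | about 1 to 1.5° | 7° |
| Handle against the chute | within about 3° | 12.5° |
| Nut | in the middle of the dish in the wrist and scene views | within 22 mm |
| Gripper opening on the 14 mm bar | 13.6 mm | none given |
| Arm | at rest | none given |

Some readings disagreed:
- **Stop height:** the reported tool height at the lever stop (0.055 to 0.062 m) was 10 to 15 mm below what the pad height implied. I judged the stop by force instead.
- **Tool tilt:** the hard push left the tool about 2.5 to 3° off vertical. That stayed to the end, although the dish itself measured close to level.
- **Wrist camera:** it read about 3 mm further left (+y) than the fixed cameras.

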